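# Wedge up a window sash and hold it

## Task

On the bench lies a trial window whose sash has sunk onto its seats. Take the long wooden wedge and push it, thin end first and lying flat on the bench, straight in under the middle of the sash's free edge until the sash just lifts off its seats, about 4 mm clear at that edge, and finish while still gripping the wedge so that it carries the sash there for the hinge screws to be set. Do not raise the sash with the gripper or force it up any higher, and leave everything else on the bench where it is.

Things in the scene. Friction and masses are not known exactly. Their poses are not given: they have to be found in the camera images.
- frame: fixed aluminium window frame flat on the bench, no rail on its near side; two side rails (y = +-125 mm) with seats carry the sash 16 mm above the bench. Origin: on the bench, below the middle of the seated sash's free near edge. x points in under the sash to the hinges (push direction), y along the edge. 196 x 272 mm, 40 mm high with sash. Below the sash clear from x = 0 to 160, y = +-113 mm
- sash (a joint): hinge of the white sash (270 mm wide, 165 mm from hinge line to free edge, rails 22 mm thick round a glass pane, about 0.7 kg, varies). 0 = on its seats, grows as the free edge goes up, rad. Lift of the free edge = 165 mm x angle: 4 mm is 0.024 rad. It falls back under its own weight
- sash_edge (a point): middle of the lower corner of the sash's free near edge, the line that the wedge's slope meets first: 16 mm above the bench while the sash is seated
- wedge: long light wooden wedge, 160 x 30 x 30 mm, about 0.14 kg, loose at the left or right of the window. Origin: centre of the underside of its heel block, which is 40 mm long (x = -20 to 20 mm), 30 wide, 30 high, flat-sided to grip. From x = 20 to 140 mm the top slopes evenly from 30 mm high down to 6 mm. x points from heel to thin end
- wedge_tip (a point): middle of the bottom of the wedge's thin end, 140 mm along x from the wedge's origin. With the wedge flat on the bench its slope meets the seated sash when this point is 50 mm in past the free edge; every further 5 mm lifts the edge 1 mm
- packer: plain flat wooden packing bar of the wedge's length, width and height (160 x 30 x 30 mm) but without a slope, loose, on the other side of the window from the wedge; leave alone. Origin on its underside, 20 mm from one end
- short_wedge: small wooden wedge 65 mm long, 30 wide, 16 high, loose, too small for the job; leave alone. Origin under its heel
- hard_hat: yellow hard hat, 280 mm across, 129 mm high, standing dome up; leave alone. Origin: centre of its underside
- pen_cup: blue pen cup with pens, 76 mm across, 95 mm high (pens to 165 mm); leave alone. Origin: centre of its underside
- screwdriver: screwdriver lying on the bench; leave alone. Origin under its middle
- tape_measure: black tape measure 70 x 36 x 66 mm; leave alone. Origin: centre of its underside

How it is judged:
By the outcome, as a careful person would: the job done as asked, in the order asked, and still so for the second after the job is handed in, while the arm keeps its last pose, push and grip.
It also fails if it takes over 43 s, if anything falls off the work surface, if the arm or the gripper's body presses on something with over 40 N, if the wrist force passes 120 N, or if a joint passes its speed limit or range.

## Robot

A 6-joint arm with a two-finger parallel gripper is mounted at the origin on the work surface. World frame = base frame: x ahead of the robot, y to its left, z up, the work surface at z = 0. Lengths are in m, angles in rad, forces in N, time in s.
With the tool pointing down it reaches from about 0.325 to 0.775 m from the base axis. Payload 5.5 kg.
Tool frame: the origin (TCP) lies between the finger pads; the fingertips stand 8 mm ahead of it and the grasp point (between the pads) lies 11 mm behind it; z points along the fingers, y is the direction in which the jaws open and shut (so a half turn about z gives the same grasp; the last joint's range is limited). The gripper opens to 88 mm and grips with 3 to 60 N. Pads are 20 mm wide; open, the fingers measure 115 mm over their backs; the gripper's body (75 mm by 178 mm) begins 61 mm behind the grasp point.
Start: joints at [-1.36, 0.091, 1.231, -0, 1.82, -0.057], TCP at [0.159, -0.579, 0.231] pointing down, gripper open.
Joint ranges: [-2.87, 2.87], [-0.86, 2.18], [0.17, 2.46], [-1.51, 4.65], [0.06, 2.69], [-2.65, 2.65]. Speed limits (rad/s): [2.57, 2.57, 3.01, 3.14, 3.14, 3.14].

## Interface

Orientations are given as a unit quaternion [x, y, z, w].
In Python, from workcell import sense, imaging, hand_in gives the robot as it stands.
- The arm moves only by the shell command python3 -m crank 'ROWS' [FORCE]. ROWS is JSON, a list of rows, each an object of numbers: "x", "y", "z": the shift along the tool's x, y, z in m; "rx", "ry", "rz": the turn, a rotation vector about the tool's x, y, z in degrees; "grip": the closure, from 0 (fully open) to 1 (shut). In form: [{"x": .., "y": .., "z": .., "rx": .., "ry": .., "rz": .., "grip": ..}, ...]. A call has exactly 5 rows; each row is the pose to reach, as a shift and turn from the pose measured when the call began, along the tool's axes at that moment; what a row does not reach only later rows make up. A row lasts 1/10 s, in which the tool goes at most 50 mm and 8.59 degrees, less where a joint would pass 70% of its speed; a pose out of reach is approached as far as the arm can. A call with a gripper value outside its range is refused whole. The fingers move at their own pace and stop on an object; FORCE is the grip in N (left out, the last holds). Time passes only in rows, so rows that repeat a pose let the fingers close, or fill a call up. It gives the time, the measured TCP pose, the force and the opening at its end, in the units of the state.
- sense(): the state, without advancing time (a new reading comes with each control period).
- imaging.read_camera(name): name is "scene" or "top" or "wrist"; returns a dict with "img" (420x560x3 uint8, blue, green, red), "z_map" (420x560 float32, m along the optical axis (not along the pixel's ray), 0 where there is no reading), "K" (3x3 intrinsics, pixels), "camera_from_world" (4x4, takes a point from world to camera coordinates). Camera axes: x right, y down, z forward; pixel columns grow to the right and rows downward; lengths in m; the calibration is good to about 2 mm. A picture is of the moment at which its call begins.
- hand_in(): hands the job in, once; it reports no verdict.
The state is a dict: "time_s": time; "q": joint angles; "qvel": joint speeds; "joint_efforts": joint torques, N m; "position": TCP position; "eef_rot": TCP orientation; "wrist_force": force on the tool from outside, world axes, zero at the start; "torque": the same for the moment, N m; "grip_width": opening from 0.0 (shut) to 1.0 (fully open).
Only numpy, scipy, OpenCV 4.12 (cv2) and the standard library are available. Lean on these libraries where they do the work, as an engineer would, in place of code of your own. Each camera call takes 0.05 s, during which the arm holds its last target.

## Working session

There is one attempt and no reset: what is moved stays moved. The work goes in short steps, Python scripts to look and compute and a shell command to move; the robot and the scene stay as the last step left them, time stands still between calls to the robot, and variables do not carry over. Pictures are saved under pics/ and viewed, and the job is handed in when it is done.

```bash
mkdir -p pics; ls; cat > h.py <<'E'
import numpy as np,cv2
from workcell import sense,imaging
def grab(n):
    c=imaging.read_camera(n); np.savez(f'/tmp/{n}.npz',**c); return c
def load(n): return dict(np.load(f'/tmp/{n}.npz'))
def world(c):
    z=c['z_map'];K=c['K'];h,w=z.shape
    u,v=np.meshgrid(np.arange(w),np.arange(h))
    p=np.stack([(u-K[0,2])/K[0,0]*z,(v-K[1,2])/K[1,1]*z,z,np.ones_like(z)],-1)
    return (p@np.linalg.inv(c['camera_from_world']).T)[...,:3]
E
python3 - <<'E'
from h import *
for n in ['top','scene']:
    c=grab(n); cv2.imwrite(f'pics/{n}0.png',c['img'])
s=sense();print({k:np.round(v,3) for k,v in s.items()})
E
```

```text
pics
{'time_s': np.float64(0.1), 'q': array([-1.36 ,  0.092,  1.232, -0.   ,  1.82 , -0.057]), 'qvel': array([-0.002, -0.001, -0.002,  0.   , -0.001,  0.   ]), 'joint_efforts': array([ 3.0000e-03, -4.4786e+01, -4.0757e+01,  7.0000e-02,  2.8000e-02,
       -0.0000e+00]), 'position': array([ 0.159, -0.578,  0.23 ]), 'eef_rot': array([ 0.991,  0.133, -0.   , -0.001]), 'wrist_force': array([ 0.863, -0.459,  0.1  ]), 'torque': array([-0.019, -0.03 , -0.041]), 'grip_width': np.float64(0.995)}
```

View pics/top0.png

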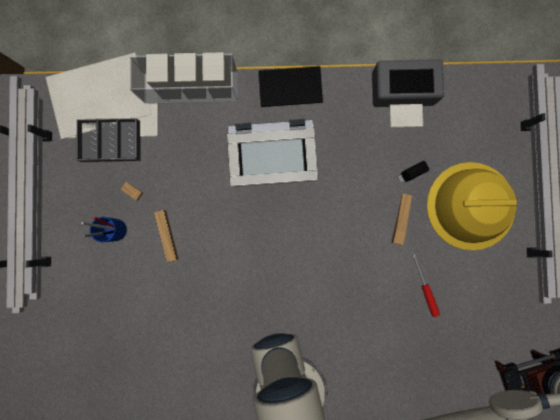

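View pics/scene0.png

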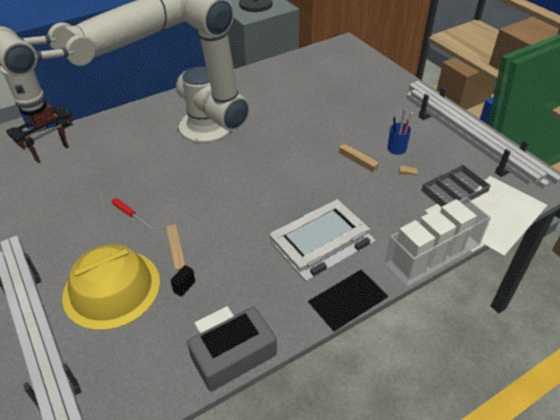

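The top view shows the window at about (272,152), bars at (165,236) and (402,219), the hat at (472,205), and the pen cup and short wedge on the left. I need heights to tell the wedge from the packer.

```bash
python3 - <<'E'
from h import *
c=load('top');W=world(c);im=c['img']
a=[cv2.resize(im[200:275,135:200],None,fx=6,fy=6,interpolation=cv2.INTER_CUBIC)[:440],cv2.resize(im[180:255,375:440],None,fx=6,fy=6,interpolation=cv2.INTER_CUBIC)[:440]]
cv2.imwrite('pics/bars.png',np.hstack(a))
cv2.imwrite('pics/win.png',cv2.resize(im[110:195,215:330],None,fx=6.5,fy=6.5,interpolation=cv2.INTER_CUBIC))
print(np.round(W[260,330],4), np.round(c['K'],1).tolist())
hsv=cv2.cvtColor(im,cv2.COLOR_BGR2HSV)
m=(hsv[...,1]>90)&(hsv[...,0]<20)&(hsv[...,2]>80)
for n,(r0,r1,c0,c1) in dict(L=(200,275,135,200),R=(180,255,375,440),S=(175,205,115,150)).items():
    mm=np.zeros_like(m);mm[r0:r1,c0:c1]=m[r0:r1,c0:c1]
    P=W[mm];
    r=cv2.minAreaRect(P[:,:2].astype(np.float32)*1000)
    print(n,len(P),r)
    ax=np.linalg.svd(P[:,:2]-P[:,:2].mean(0),full_matrices=False)[2][0]
    t=(P[:,:2]-P[:,:2].mean(0))@ax
    print(P.mean(0),ax,t.min(),t.max())
    for lo in np.arange(-.09,.09,.015):
        k=(t>=lo)&(t<lo+.015)
        if k.any(): print(round(lo,3),k.sum(),np.round(np.median(P[k],0),4), np.round(P[k][:,2].max(),4))
E
```

```text
[ 0.4062 -0.134   0.0026] [[406.7, 0.0, 283.9], [0.0, 406.7, 214.8], [0.0, 0.0, 1.0]]
L 511 ((527.2061767578125, 203.85549926757812), (158.61917114257812, 391.6849670410156), 11.315287590026855)
[0.49215824 0.37534542 0.03743408] [-0.91709221 -0.39867514] -0.08198336392091872 0.15507072247141607
-0.09 14 [0.5664 0.4004 0.0288] 0.0349
-0.075 47 [0.557  0.3929 0.0306] 0.0364
-0.06 50 [0.5428 0.3893 0.0304] 0.036
-0.045 46 [0.5286 0.3874 0.0309] 0.0362
-0.03 49 [0.5132 0.3832 0.03  ] 0.0376
-0.015 49 [0.4978 0.378  0.0304] 0.0379
0.0 52 [0.4849 0.3749 0.0302] 0.0348
0.015 49 [0.4694 0.372  0.0311] 0.0388
0.03 48 [0.4541 0.3669 0.0307] 0.0349
0.045 50 [0.4388 0.3642 0.0302] 0.0361
0.06 48 [0.426  0.3606 0.0309] 0.037
0.075 6 [0.4183 0.3551 0.0294] 0.0317
R 509 ((484.03070068359375, -219.89695739746094), (145.04940795898438, 407.3232727050781), 18.58502960205078)
[ 0.53015289 -0.35836204  0.02561887] [-0.9352694   0.35393666] -0.08192110549213635 0.16506475335031418
-0.09 20 [ 0.6057 -0.3825  0.006 ] 0.0117
-0.075 45 [ 0.5961 -0.3772  0.0091] 0.0134
-0.06 45 [ 0.5806 -0.3727  0.0115] 0.0168
-0.045 49 [ 0.5674 -0.369   0.0144] 0.0223
-0.03 46 [ 0.552  -0.3654  0.0178] 0.0243
-0.015 51 [ 0.5365 -0.3614  0.021 ] 0.0254
0.0 47 [ 0.5211 -0.3575  0.0229] 0.0288
0.015 45 [ 0.5083 -0.3534  0.0267] 0.033
0.03 50 [ 0.4931 -0.349   0.0299] 0.038
0.045 50 [ 0.4778 -0.3455  0.03  ] 0.0368
0.06 51 [ 0.4651 -0.342   0.0295] 0.0395
0.075 8 [ 0.4562 -0.3374  0.0263] 0.0337
S 183 ((558.1109008789062, 263.3678894042969), (550.7759399414062, 42.118019104003906), 70.89254760742188)
[0.63508    0.48415192 0.02699078] [0.31374771 0.94950639] -0.509446518561047 0.04160317163893133
-0.03 31 [0.625  0.4664 0.017 ] 0.0216
-0.015 47 [0.6291 0.4784 0.016 ] 0.023
0.0 40 [0.6383 0.4914 0.0141] 0.0187
0.015 42 [0.6472 0.5035 0.0113] 0.016
0.03 21 [0.6498 0.5155 0.0058] 0.0119
```

```bash
python3 - <<'E'
from h import *
c=load('scene');im=c['img']
a=[cv2.resize(im[130:185,330:420],(540,330),interpolation=cv2.INTER_CUBIC),cv2.resize(im[215:280,150:240],(540,390),interpolation=cv2.INTER_CUBIC)[:330]]
cv2.imwrite('pics/sbars.png',np.vstack(a)[:600])
E
python3 - <<'E'
from h import *
c=load('top');W=world(c);im=c['img']
hsv=cv2.cvtColor(im,cv2.COLOR_BGR2HSV)
m=(hsv[...,1]>90)&(hsv[...,0]<20)&(hsv[...,2]>80)
mm=np.zeros_like(m);mm[185:250,380:425]=m[185:250,380:425]
mm&=(W[...,2]>.002)&(W[...,2]<.045)&(W[...,1]<-.3)
P=W[mm][:,:2];r=cv2.minAreaRect(P.astype(np.float32)*1000);print(r)
ax=np.linalg.svd(P-P.mean(0),full_matrices=False)[2][0];ax*=np.sign(ax[0]);t=(P-P.mean(0))@ax
n=np.array([-ax[1],ax[0]]);s=(P-P.mean(0))@n
print(P.mean(0),ax,np.degrees(np.arctan2(ax[1],ax[0])),np.percentile(t,[.5,99.5]),np.percentile(s,[1,50,99]))
print('heel origin',P.mean(0)+ax*(t.min()+.02))
# window heights
for rr in (178,182,184,186,188): print(rr,[(k,np.round(W[rr,k],3).tolist()) for k in (235,272,312)])
m=(W[...,2]>.03)&(W[...,2]<.055);mm=np.zeros_like(m);mm[118:192,222:322]=m[118:192,222:322]
mm=cv2.morphologyEx(mm.astype(np.uint8),cv2.MORPH_OPEN,np.ones((3,3)))>0
P=W[mm][:,:2];print(cv2.minAreaRect(P.astype(np.float32)*1000))
# near edge: per column, smallest x with z>0.03
E=[]
for k in range(228,320):
    q=np.where(mm[:,k])[0]
    if len(q): E.append(W[q.max(),k])
E=np.array(E);E[:,0]-=0;
print(np.round(E[::6],3).tolist())
k=(E[:,1]>E[:,1].min()+.01)&(E[:,1]<E[:,1].max()-.01)
f=np.polyfit(E[k,1],E[k,0],1);print(f,np.degrees(np.arctan(-f[0])),E[:,1].min(),E[:,1].max())
E
```

```text
((531.3921508789062, -362.60003662109375), (39.03425216674805, 158.6202850341797), 75.71741485595703)
[ 0.52987178 -0.35916499] [ 0.96731293 -0.25358566] -14.689795207205815 [-0.07689722  0.08057796] [-0.01508656  0.0001338   0.01490389]
heel origin [ 0.4747322  -0.34470989]
178 [(235, [0.666, 0.157, 0.039]), (272, [0.664, 0.043, 0.038]), (312, [0.661, -0.081, 0.041])]
182 [(235, [0.653, 0.157, 0.044]), (272, [0.652, 0.043, 0.036]), (312, [0.654, -0.083, 0.0])]
184 [(235, [0.648, 0.157, 0.04]), (272, [0.65, 0.044, 0.001]), (312, [0.647, -0.083, 0.003])]
186 [(235, [0.646, 0.162, 0.002]), (272, [0.644, 0.044, 0.002]), (312, [0.641, -0.083, -0.001])]
188 [(235, [0.64, 0.163, -0.001]), (272, [0.637, 0.045, 0.0]), (312, [0.635, -0.083, -0.005])]
((744.6748046875, 43.345985412597656), (189.7226104736328, 269.81427001953125), 3.09743070602417)
[[0.739, 0.178, 0.038], [0.655, 0.161, 0.034], [0.653, 0.141, 0.042], [0.647, 0.123, 0.038], [0.648, 0.105, 0.031], [0.65, 0.086, 0.035], [0.65, 0.068, 0.032], [0.652, 0.049, 0.036], [0.651, 0.03, 0.042], [0.652, 0.012, 0.031], [0.654, -0.007, 0.034], [0.654, -0.025, 0.034], [0.656, -0.044, 0.041], [0.656, -0.062, 0.037], [0.658, -0.081, 0.042]]
[-0.04592572  0.65344431] 2.6295024398019704 -0.093404962876998 0.17794258045131708
```

View pics/win.png

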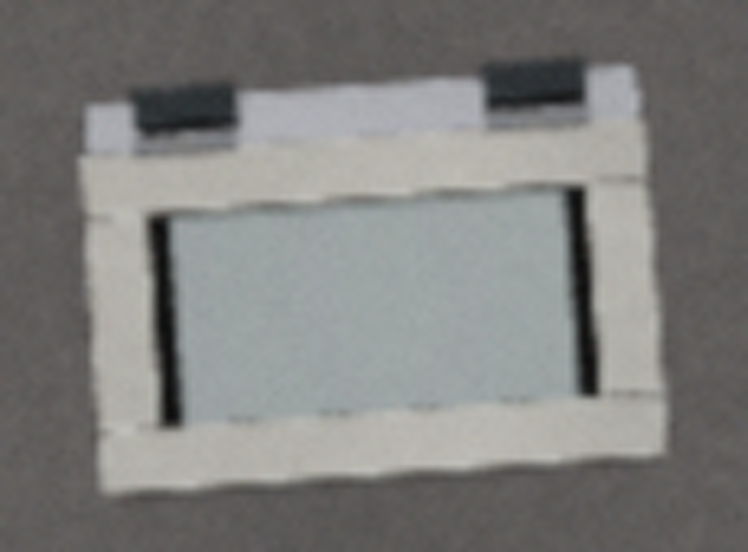

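View pics/bars.png

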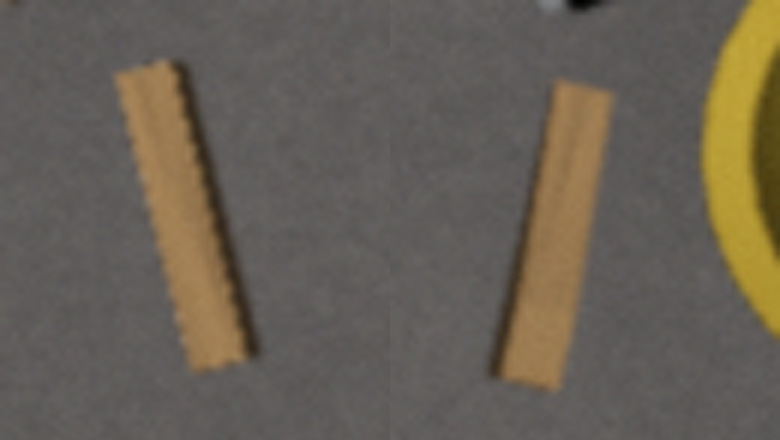

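```bash
cat >> h.py <<'E'
def ray(c,u,v,z):
    K=c['K'];T=np.linalg.inv(c['camera_from_world'])
    d=T[:3,:3]@np.array([(u-K[0,2])/K[0,0],(v-K[1,2])/K[1,1],1]);o=T[:3,3]
    return o+d*(z-o[2])/d[2]
E
python3 - <<'E'
from h import *
c=load('top');W=world(c);im=c['img']
q=lambda u,v,z: ray(c,215+(u+.5)/6.5-.5,110+(v+.5)/6.5-.5,z)
nl,nr,fr,fl=[q(*p,.038) for p in [(102,494),(667,456),(645,121),(80,156)]]
for p in (nl,nr,fr,fl): print(np.round(p,4))
print('len',np.linalg.norm(nl-nr),np.linalg.norm(nl-fl),np.linalg.norm(nr-fr))
e=nl-nr;print('edge ang',np.degrees(np.arctan2(e[1],e[0]))-90,(nl+nr)/2)
e=fl-fr;print('far ang',np.degrees(np.arctan2(e[1],e[0]))-90,(fl+fr)/2)
d=(fl+fr)/2-(nl+nr)/2;print(np.degrees(np.arctan2(d[1],d[0])))
hsv=cv2.cvtColor(im,cv2.COLOR_BGR2HSV)
m=(hsv[...,0]>20)&(hsv[...,0]<35)&(hsv[...,1]>150);m[:, :420]=0;m[:150]=0
P=W[m];P=P[(P[:,2]>.002)&(P[:,2]<.2)&(P[:,0]>.3)];print('hat',P.min(0),P.max(0))
qb=lambda u,v,z: ray(c,375+(u-390+.5)/6-.5,180+(v+.5)/6-.5,z)
for p in [(556,79,.006),(615,93,.006),(561,391,.03),(497,377,.03)]: print(np.round(qb(*p),4))
E
```

```text
[0.6432 0.1721 0.038 ]
[ 0.656  -0.0969  0.038 ]
[ 0.8172 -0.0901  0.038 ]
[0.8061 0.1806 0.038 ]
len 0.26932858204038457 0.16308303219870324 0.16138959241200518
edge ang 2.704112827657454 [0.64959716 0.03757703 0.038     ]
far ang 2.3460440838490797 [0.81165036 0.04523976 0.038     ]
2.7072325952844425
hat [ 0.4323366  -0.72405867  0.00201875] [ 0.7042969  -0.44145347  0.13503758]
[ 0.6135 -0.3665  0.006 ]
[ 0.6055 -0.3972  0.006 ]
[ 0.4505 -0.357   0.03  ]
[ 0.4583 -0.3245  0.03  ]
```

```bash
cat >> h.py <<'E'
from scipy.spatial.transform import Rotation as R
def rel(x,y,z,yaw):
    s=sense();Rc=R.from_quat(s['eef_rot']);d=Rc.inv().apply(np.array([x,y,z])-s['position'])
    t=R.from_euler('z',yaw,degrees=True)*R.from_quat([1,0,0,0])
    rv=(Rc.inv()*t).as_rotvec(degrees=True)
    print('rel mm',np.round(d*1000,1),'rv',np.round(rv,2))
def st():
    s=sense();Rc=R.from_quat(s['eef_rot']).as_matrix()
    print('t',round(float(s['time_s']),2),'p',np.round(s['position'],4),'yaw',round(np.degrees(np.arctan2(Rc[1,0],Rc[0,0])),2),'zax',np.round(Rc[:,2],4),'F',np.round(s['wrist_force'],2),'T',np.round(s['torque'],2),'g',round(float(s['grip_width']),3))
E
python3 -c "
from h import *
st();rel(.473,-.346,.2,-14.8)"
```

```text
t 0.1 p [ 0.1587 -0.5784  0.2296] yaw 15.34 zax [-4.0e-04  1.7e-03 -1.0e+00] F [ 0.86 -0.46  0.1 ] T [-0.02 -0.03 -0.04] g 0.995
rel mm [ 364.6 -140.9   29.9] rv [-1.000e-01  2.000e-02  3.014e+01]
```

```bash
python3 -m crank '[{"x":0.04,"y":-0.015,"z":0,"rz":6,"grip":0},{"x":0.08,"y":-0.031,"z":0,"rz":12,"grip":0},{"x":0.12,"y":-0.046,"z":0,"rz":18,"grip":0},{"x":0.16,"y":-0.062,"z":0,"rz":24,"grip":0},{"x":0.2,"y":-0.077,"z":0,"rz":30.1,"grip":0}]' 40; python3 -c "
from h import *
st();rel(.473,-.346,.2,-14.8)"
```

```text
t 0.1 p [ 0.1587 -0.5784  0.2296] yaw 15.34 zax [-4.0e-04  1.7e-03 -1.0e+00] F [ 0.86 -0.46  0.1 ] T [-0.02 -0.03 -0.04] g 0.995
rel mm [ 364.6 -140.9   29.9] rv [-1.000e-01  2.000e-02  3.014e+01]invalid input at $[0]: expected keys x, y, z, rx, ry, rz, grip
```

All keys are required.

```bash
python3 -m crank '[{"x":0.04,"y":-0.015,"z":0,"rx":0,"ry":0,"rz":6,"grip":0},{"x":0.08,"y":-0.031,"z":0,"rx":0,"ry":0,"rz":12,"grip":0},{"x":0.12,"y":-0.046,"z":0,"rx":0,"ry":0,"rz":18,"grip":0},{"x":0.16,"y":-0.062,"z":0,"rx":0,"ry":0,"rz":24,"grip":0},{"x":0.2,"y":-0.077,"z":0,"rx":0,"ry":0,"rz":30.1,"grip":0}]' 40; python3 -c "
from h import *
st();rel(.473,-.346,.2,-14.8)"
```

```text
time_s: 0.6
position: [0.3323, -0.4499, 0.2293]
eef_rot: [0.991, -0.131, -0.001, -0.001]
wrist_force: [-0.3, -0.8, -0.5]
grip_width: 1.001
t 0.6 p [ 0.3323 -0.4499  0.2293] yaw -15.02 zax [-7.0e-04  2.3e-03 -1.0e+00] F [-0.31 -0.83 -0.46] T [ 0.   -0.01  0.02] g 1.001
rel mm [ 109.1 -136.7   29.4] rv [-0.12  0.07 -0.22]
```

```bash
python3 -m crank '[{"x":0.03,"y":-0.037,"z":0.007,"rx":0,"ry":0,"rz":-0.2,"grip":0},{"x":0.06,"y":-0.075,"z":0.015,"rx":0,"ry":0,"rz":-0.2,"grip":0},{"x":0.088,"y":-0.11,"z":0.022,"rx":0,"ry":0,"rz":-0.2,"grip":0},{"x":0.109,"y":-0.1367,"z":0.029,"rx":0,"ry":0,"rz":-0.2,"grip":0},{"x":0.109,"y":-0.1367,"z":0.029,"rx":-0.1,"ry":0,"rz":-0.2,"grip":0}]'; python3 -c "
from h import *
st();rel(.473,-.346,.1,-14.8);c=grab('wrist');cv2.imwrite('pics/w1.png',c['img'])"
```

```text
time_s: 1.1
position: [0.4753, -0.3426, 0.1981]
eef_rot: [0.992, -0.126, -0.002, -0.002]
wrist_force: [-0.4, -0.2, 0.0]
grip_width: 1.002
t 1.1 p [ 0.4753 -0.3426  0.1981] yaw -14.52 zax [-0.003   0.0039 -1.    ] F [-0.39 -0.18  0.05] T [0.02 0.05 0.02] g 1.002
rel mm [-1.   4.1 98.1] rv [-0.17  0.22  0.28]
```

View pics/w1.png

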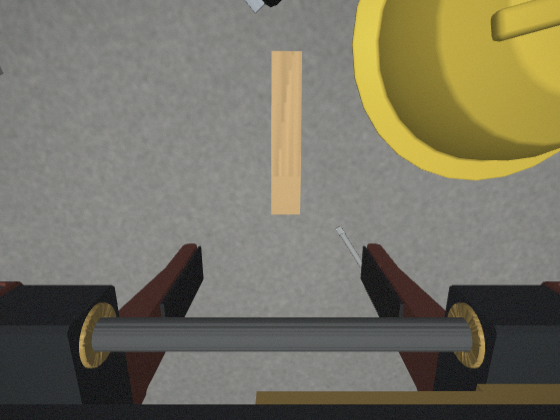

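The wedge runs from the heel rear at (286,214) to the tip at (287,51). The hat is upper right and the screwdriver's tip sits at (338,230), close to the right finger, so I'll check both.

```bash
python3 - <<'E'
from h import *
c=load('wrist');
for p in [(272,214.5,.03),(301,214,.03),(272,51.5,.006),(302,51,.006),(272,177,.03),(301,177,.03),(338,229,.004),(360,265,.004),(382,121,.01),(440,175,.003)]: print(p,np.round(ray(c,*p),4))
a=ray(c,286.3,214.5,.03);b=ray(c,287,51.2,.006);d=(b-a)[:2];print(np.linalg.norm(d),np.degrees(np.arctan2(d[1],d[0])),'heel',a[:2]+d/np.linalg.norm(d)*.02)
c=load('top');print(ray(c,415,255,.004))
E
```

```text
(272, 214.5, 0.03) [ 0.4579 -0.3265  0.03  ]
(301, 214, 0.03) [ 0.4509 -0.356   0.03  ]
(272, 51.5, 0.006) [ 0.6124 -0.367   0.006 ]
(302, 51, 0.006) [ 0.6055 -0.3956  0.006 ]
(272, 177, 0.03) [ 0.4963 -0.3367  0.03  ]
(301, 177, 0.03) [ 0.4889 -0.3652  0.03  ]
(338, 229, 0.004) [ 0.4149 -0.3925  0.004 ]
(360, 265, 0.004) [ 0.3641 -0.4086  0.004 ]
(382, 121, 0.01) [ 0.5208 -0.4594  0.01  ]
(440, 175, 0.003) [ 0.448  -0.5133  0.003 ]
0.15999246607719717 -14.611230477983288 heel [ 0.47354695 -0.34602546]
[ 0.41698435 -0.40046661  0.004     ]
```

```bash
python3 -c "
from h import *
rel(.4765,-.3468,.06,-14.6)"; python3 -m crank '[{"x":0.001,"y":0.0045,"z":0.04,"rx":-0.15,"ry":0.2,"rz":0,"grip":0},{"x":0.002,"y":0.0045,"z":0.08,"rx":-0.15,"ry":0.2,"rz":0,"grip":0},{"x":0.002,"y":0.0045,"z":0.12,"rx":-0.15,"ry":0.2,"rz":0,"grip":0},{"x":0.002,"y":0.0045,"z":0.14,"rx":-0.15,"ry":0.2,"rz":0,"grip":0},{"x":0.002,"y":0.0045,"z":0.14,"rx":-0.15,"ry":0.2,"rz":0,"grip":0}]'; python3 -c "
from h import *
st();rel(.4765,-.3468,.014,-14.6);c=grab('wrist');cv2.imwrite('pics/w2.png',c['img'])"
```

```text
rel mm [  3.8   1.9 138.9] rv [-0.07  0.22 -0.02]
time_s: 1.65
position: [0.4711, -0.3484, 0.0547]
eef_rot: [0.992, -0.128, -0.004, -0.001]
wrist_force: [-0.3, 0.4, -0.2]
grip_width: 1.0
t 1.65 p [ 0.4711 -0.3484  0.0547] yaw -14.71 zax [-0.0068  0.0032 -1.    ] F [-0.33  0.41 -0.2 ] T [0.06 0.06 0.04] g 1.0
rel mm [ 5.1 -2.9 40.6] rv [-0.08  0.43 -0.11]
```

View pics/w2.png

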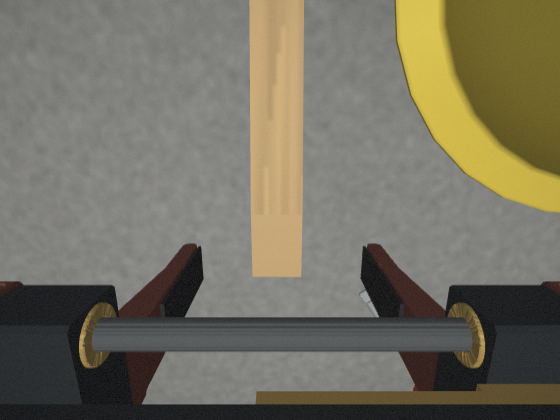

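Wedge centred between the fingers (heel rear at row 277, columns 252–302); screwdriver tip behind the finger's line at (367,297), the bench-level clearance computed as ~45 mm. Descend and close.

```bash
python3 -m crank '[{"x":0.005,"y":-0.003,"z":0.015,"rx":0,"ry":0.4,"rz":-0.1,"grip":0},{"x":0.005,"y":-0.003,"z":0.03,"rx":0,"ry":0.4,"rz":-0.1,"grip":0},{"x":0.005,"y":-0.003,"z":0.039,"rx":0,"ry":0.4,"rz":-0.1,"grip":0},{"x":0.005,"y":-0.003,"z":0.039,"rx":0,"ry":0.4,"rz":-0.1,"grip":0},{"x":0.005,"y":-0.003,"z":0.039,"rx":0,"ry":0.4,"rz":-0.1,"grip":0}]'; python3 -c "
from h import *
st();rel(.4765,-.3468,.014,-14.6)"
```

```text
time_s: 2.2
position: [0.4779, -0.3478, 0.0191]
eef_rot: [0.992, -0.127, 0.002, 0.001]
wrist_force: [-0.5, 0.4, -0.3]
grip_width: 0.995
t 2.2 p [ 0.4779 -0.3478  0.0191] yaw -14.61 zax [ 0.0035 -0.0015 -1.    ] F [-0.54  0.41 -0.32] T [ 0.01 -0.05  0.04] g 0.995
rel mm [-1.6 -0.6  5.1] rv [ 0.03 -0.21 -0.01]
```

```bash
python3 -m crank '[{"x":-0.001,"y":0,"z":0.004,"rx":0,"ry":-0.2,"rz":0,"grip":0},{"x":-0.001,"y":0,"z":0.004,"rx":0,"ry":-0.2,"rz":0,"grip":0},{"x":-0.001,"y":0,"z":0.004,"rx":0,"ry":-0.2,"rz":0,"grip":0.6},{"x":-0.001,"y":0,"z":0.004,"rx":0,"ry":-0.2,"rz":0,"grip":1},{"x":-0.001,"y":0,"z":0.004,"rx":0,"ry":-0.2,"rz":0,"grip":1}]' 40; python3 -m crank '[{"x":0,"y":0,"z":0,"rx":0,"ry":0,"rz":0,"grip":1},{"x":0,"y":0,"z":0,"rx":0,"ry":0,"rz":0,"grip":1},{"x":0,"y":0,"z":0,"rx":0,"ry":0,"rz":0,"grip":1},{"x":0,"y":0,"z":0,"rx":0,"ry":0,"rz":0,"grip":1},{"x":0,"y":0,"z":0,"rx":0,"ry":0,"rz":0,"grip":1}]'; python3 -c "
from h import *
st()"
```

```text
time_s: 2.7
position: [0.477, -0.3476, 0.0152]
eef_rot: [0.992, -0.127, 0.0, 0.0]
wrist_force: [0.8, -0.6, -0.4]
grip_width: 0.765
time_s: 3.2
position: [0.477, -0.3475, 0.0152]
eef_rot: [0.992, -0.127, 0.0, 0.0]
wrist_force: [-0.6, -0.1, -1.3]
grip_width: 0.34
t 3.2 p [ 0.477  -0.3475  0.0152] yaw -14.6 zax [ 2.e-04 -6.e-04 -1.e+00] F [-0.59 -0.09 -1.29] T [ 0.15  0.01 -0.02] g 0.34
```

Opening 0.34 × 88 = 29.9 mm, so the wedge's 30 mm is gripped. Lift.

```bash
python3 -m crank '[{"x":0,"y":0,"z":-0.01,"rx":0,"ry":0,"rz":0,"grip":1},{"x":0,"y":0,"z":-0.025,"rx":0,"ry":0,"rz":0,"grip":1},{"x":0,"y":0,"z":-0.04,"rx":0,"ry":0,"rz":0,"grip":1},{"x":0,"y":0,"z":-0.04,"rx":0,"ry":0,"rz":0,"grip":1},{"x":0,"y":0,"z":-0.04,"rx":0,"ry":0,"rz":0,"grip":1}]'; python3 -c "
from h import *
st();rel(.484,.03,.05,2.65);c=grab('wrist');cv2.imwrite('pics/w3.png',c['img'])"
```

```text
time_s: 3.7
position: [0.4775, -0.3479, 0.0565]
eef_rot: [0.992, -0.127, 0.001, 0.001]
wrist_force: [0.3, 0.5, -2.2]
grip_width: 0.344
t 3.7 p [ 0.4775 -0.3479  0.0565] yaw -14.6 zax [ 0.002 -0.002 -1.   ] F [ 0.31  0.53 -2.16] T [ 0.06  0.09 -0.01] g 0.344
rel mm [ -89.  -367.3    5.7] rv [  0.1   -0.13 -17.25]
```

View pics/w3.png

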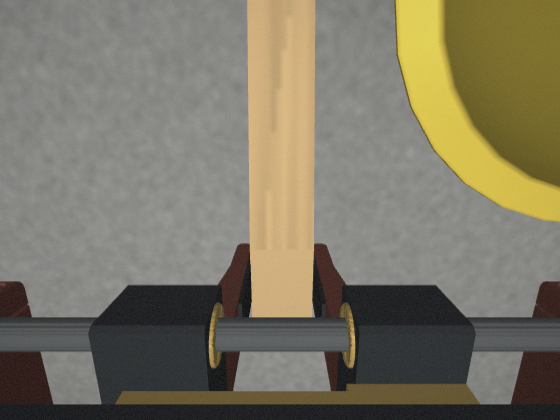

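The wedge is held straight between the pads (slope start at row 249, columns 250–314). Now carry it sideways; it should stay clear of the window's near edge.

```bash
python3 -m crank '[{"x":-0.010,"y":-0.035,"z":0,"rx":0,"ry":0,"rz":-2,"grip":1},{"x":-0.02,"y":-0.075,"z":0,"rx":0,"ry":0,"rz":-4,"grip":1},{"x":-0.03,"y":-0.115,"z":0,"rx":0,"ry":0,"rz":-6,"grip":1},{"x":-0.04,"y":-0.155,"z":0,"rx":0,"ry":0,"rz":-8,"grip":1},{"x":-0.049,"y":-0.19,"z":0,"rx":0,"ry":0,"rz":-9,"grip":1}]'; python3 -c "
from h import *
st();rel(.484,.03,.05,2.65)"
```

```text
time_s: 4.25
position: [0.4768, -0.1493, 0.0543]
eef_rot: [0.999, -0.048, -0.0, 0.0]
wrist_force: [0.5, 0.2, -1.5]
grip_width: 0.336
t 4.25 p [ 0.4768 -0.1493  0.0543] yaw -5.53 zax [-7.e-04 -0.e+00 -1.e+00] F [ 0.53  0.17 -1.47] T [ 0.01  0.03 -0.01] g 0.336
rel mm [ -10.1 -179.2    4.3] rv [ 0.    0.04 -8.18]
```

```bash
python3 -m crank '[{"x":-0.003,"y":-0.04,"z":0,"rx":0,"ry":0,"rz":-2,"grip":1},{"x":-0.005,"y":-0.085,"z":0,"rx":0,"ry":0,"rz":-4,"grip":1},{"x":-0.008,"y":-0.13,"z":0,"rx":0,"ry":0,"rz":-6,"grip":1},{"x":-0.01,"y":-0.165,"z":0,"rx":0,"ry":0,"rz":-8.2,"grip":1},{"x":-0.01,"y":-0.179,"z":0,"rx":0,"ry":0,"rz":-8.2,"grip":1}]'; python3 -m crank '[{"x":0,"y":0,"z":0.01,"rx":0,"ry":0,"rz":0,"grip":1},{"x":0,"y":0,"z":0.015,"rx":0,"ry":0,"rz":0,"grip":1},{"x":0,"y":0,"z":0.02,"rx":0,"ry":0,"rz":0,"grip":1},{"x":0,"y":0,"z":0.02,"rx":0,"ry":0,"rz":0,"grip":1},{"x":0,"y":0,"z":0.02,"rx":0,"ry":0,"rz":0,"grip":1}]';python3 -c "
from h import *
st();rel(.484,.03,.016,2.65)
for n in ['wrist','top','scene']:
    c=grab(n);cv2.imwrite(f'pics/{n}4.png',c['img'])
c=load('top')
cv2.imwrite('pics/top4c.png',cv2.resize(c['img'][110:260,200:340],None,fx=4,fy=4,interpolation=cv2.INTER_CUBIC))
"
```

```text
time_s: 4.75
position: [0.4834, 0.0327, 0.0536]
eef_rot: [1.0, 0.025, -0.001, -0.001]
wrist_force: [-0.4, -0.3, -1.9]
grip_width: 0.339
time_s: 5.25
position: [0.4832, 0.0317, 0.0333]
eef_rot: [1.0, 0.024, -0.001, -0.0]
wrist_force: [-0.8, 0.1, -1.4]
grip_width: 0.338
t 5.25 p [0.4832 0.0317 0.0333] yaw 2.79 zax [-2.5e-03  7.0e-04 -1.0e+00] F [-0.76  0.06 -1.45] T [0.03 0.02 0.06] g 0.338
rel mm [ 0.7  1.7 17.3] rv [-0.05  0.14  0.14]
```

View pics/wrist4.png

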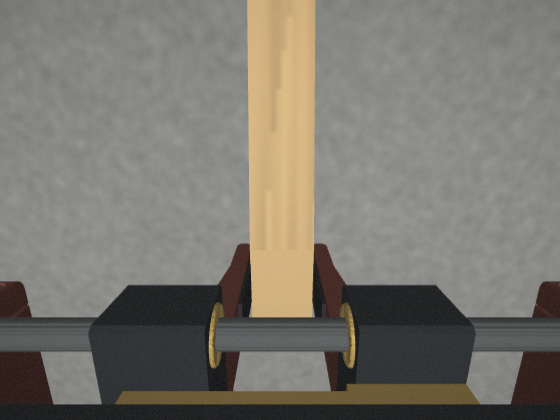

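View pics/top4c.png

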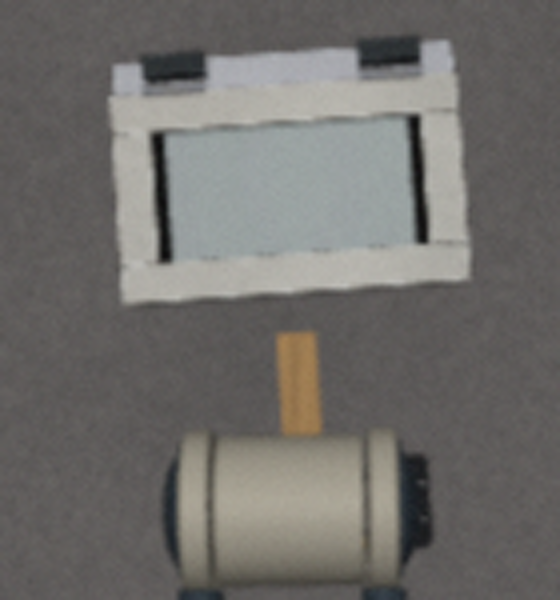

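Tip at crop (297,331), sash free edge from (122,304) to (470,278); the wedge looks centred. Converting.

```bash
python3 - <<'E'
from h import *
c=load('top');W=world(c)
q=lambda u,v,z: ray(c,200+(u+.5)/4-.5,110+(v+.5)/4-.5,z)
for p in [(277,332,.024),(316,331,.024),(283,435,.045),(323,434,.045),(121,304,.038),(471,278,.038)]:print(p,np.round(q(*p),4))
f=np.array([np.cos(np.radians(2.65)),np.sin(np.radians(2.65))]);o=np.array([.650,.0376])
t=(q(277,332,.024)+q(316,331,.024))[:2]/2;d=t-o;print('tip rel frame',d@f,d@[-f[1],f[0]])
# heights
hsv=cv2.cvtColor(c['img'],cv2.COLOR_BGR2HSV);m=(hsv[...,1]>90)&(hsv[...,0]<20);m[:190]=0;m[222:]=0;m[:,:265]=0;m[:,285:]=0
for r in range(190,222,3):
    k=m[r:r+3];print(r,k.sum(),np.round(np.median(W[r:r+3][k],0),4) if k.any() else '')
E
```

```text
(277, 332, 0.024) [0.6204 0.0537 0.024 ]
(316, 331, 0.024) [0.6206 0.0232 0.024 ]
(283, 435, 0.045) [0.539  0.0495 0.045 ]
(323, 434, 0.045) [0.5392 0.0188 0.045 ]
(121, 304, 0.038) [0.6431 0.1733 0.038 ]
(471, 278, 0.038) [ 0.6578 -0.0975  0.038 ]
tip rel frame -0.02940900663125621 0.00218985850366117
190 0 
193 27 [0.6157 0.0378 0.025 ]
196 29 [0.606  0.0378 0.0275]
199 27 [0.5965 0.0379 0.0299]
202 28 [0.587  0.0379 0.0325]
205 29 [0.5777 0.038  0.0325]
208 30 [0.5682 0.0367 0.0348]
211 28 [0.5588 0.0352 0.0367]
214 28 [0.5496 0.0354 0.0386]
217 16 [0.543  0.0292 0.0433]
220 0
```

View pics/scene4.png

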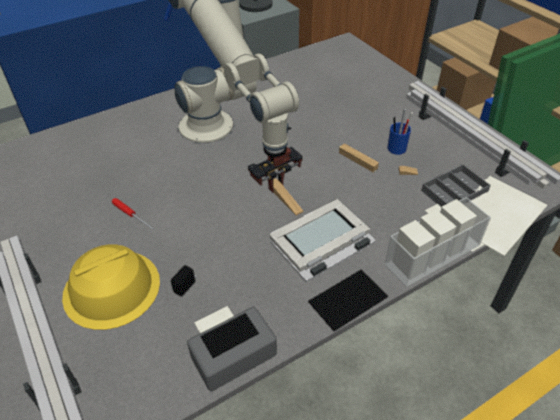

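```bash
python3 -m crank '[{"x":0,"y":0.002,"z":0.008,"rx":0,"ry":0.14,"rz":0.14,"grip":1},{"x":0,"y":0.002,"z":0.014,"rx":0,"ry":0.14,"rz":0.14,"grip":1},{"x":0,"y":0.002,"z":0.017,"rx":0,"ry":0.14,"rz":0.14,"grip":1},{"x":0,"y":0.002,"z":0.018,"rx":0,"ry":0.14,"rz":0.14,"grip":1},{"x":0,"y":0.002,"z":0.018,"rx":0,"ry":0.14,"rz":0.14,"grip":1}]'; python3 -c "
from h import *
st();rel(.484,.03,.0152,2.65)
"
```

```text
time_s: 5.9
position: [0.4835, 0.0303, 0.0157]
eef_rot: [1.0, 0.024, 0.0, -0.0]
wrist_force: [-0.2, -0.7, -1.4]
grip_width: 0.34
t 5.9 p [0.4835 0.0303 0.0157] yaw 2.71 zax [ 7.e-04  1.e-03 -1.e+00] F [-0.17 -0.67 -1.41] T [0.04 0.07 0.04] g 0.34
rel mm [0.5 0.3 0.5] rv [-0.05 -0.04  0.06]
```

```bash
python3 -m crank '[{"x":0,"y":0,"z":0.001,"rx":0,"ry":0,"rz":0,"grip":1},{"x":0.015,"y":0,"z":0.001,"rx":0,"ry":0,"rz":0,"grip":1},{"x":0.035,"y":0,"z":0.001,"rx":0,"ry":0,"rz":0,"grip":1},{"x":0.055,"y":0,"z":0.001,"rx":0,"ry":0,"rz":0,"grip":1},{"x":0.065,"y":0,"z":0.001,"rx":0,"ry":0,"rz":0,"grip":1}]'; python3 -c "
from h import *
st()
for n in ['top','wrist']:
    c=grab(n);cv2.imwrite(f'pics/{n}5.png',c['img'])
c=load('top')
cv2.imwrite('pics/top5c.png',cv2.resize(c['img'][110:240,200:340],None,fx=4,fy=4,interpolation=cv2.INTER_CUBIC))
"
```

```text
time_s: 6.4
position: [0.5496, 0.0334, 0.0152]
eef_rot: [1.0, 0.024, 0.001, -0.0]
wrist_force: [-3.9, 0.0, 4.3]
grip_width: 0.34
t 6.4 p [0.5496 0.0334 0.0152] yaw 2.7 zax [ 1.3e-03  9.0e-04 -1.0e+00] F [-3.9   0.01  4.29] T [-0.09  0.69  0.05] g 0.34
```

View pics/wrist5.png

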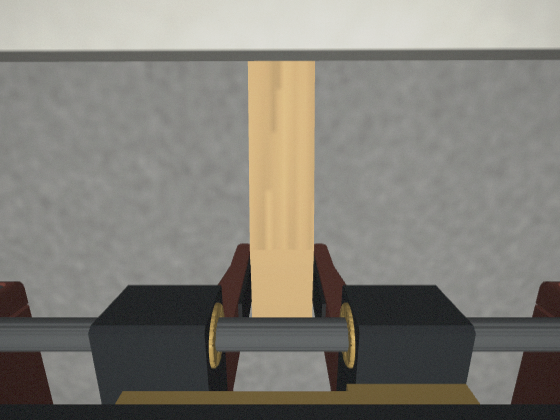

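View pics/top5c.png

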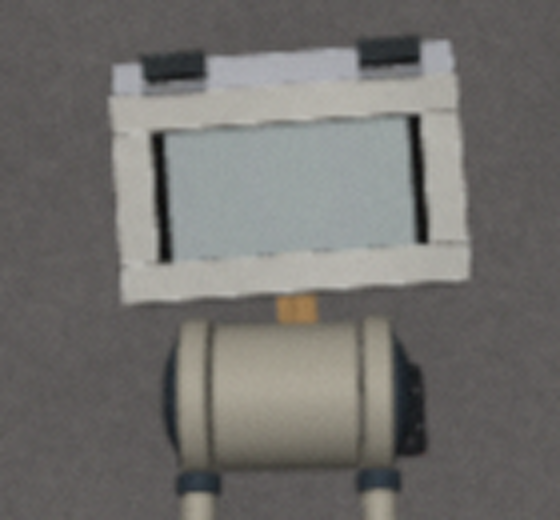

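Wedge is under the edge, flat and square; sash's lower edge at row ~60, level across the wrist picture. Measuring depth of insertion.

```bash
python3 - <<'E'
from h import *
c=load('wrist');s=sense();p=s['position'];f=np.array([np.cos(np.radians(2.7)),np.sin(np.radians(2.7))]);n=np.array([-f[1],f[0]])
def loc(u,v,z): w=ray(c,u,v,z)[:2]-p[:2]; return np.round([w@f*1000,w@n*1000],1)
for u in (30,200,281,400,530):
    col=c['img'][35:75,u].astype(int).sum(1);print(u,np.diff(col).argsort()[-1]+35,np.diff(col).argmin()+35,col[::3])
for q in [(30,61,.016),(281,60.5,.016),(530,59.5,.016),(30,51,.038),(281,50.5,.038),(250,249,.03),(314,249,.03)]: print(q,loc(*q))
np.set_printoptions(suppress=True);print('wrist depth at edge',np.round(c['z_map'][44:66:2,150],4))
W=world(c);print(np.round(W[10:50:8,100],4),np.round(W[10:50:8,450],4))
t=load('top');Wt=world(t);print(np.round(np.median(Wt[176:182,240:262],axis=(0,1)),4))
E
```

```text
30 61 50 [598 606 602 605 606 500 277 277 267 377 393 398 398 387]
200 60 50 [644 648 646 648 647 467 288 294 287 397 399 409 405 407]
281 60 49 [654 650 652 653 652 423 302 293 304 506 510 516 512 508]
400 59 49 [649 653 654 653 644 362 301 293 294 420 421 419 409 416]
530 59 48 [594 601 601 603 557 289 266 266 287 380 388 369 391 387]
(30, 61, 0.016) [100.7 111.2]
(281, 60.5, 0.016) [101.   1.]
(530, 59.5, 0.016) [ 101.4 -108. ]
(30, 51, 0.038) [100.6  94.6]
(281, 50.5, 0.038) [100.7   1. ]
(250, 249, 0.03) [17.9 15.5]
(314, 249, 0.03) [ 17.9 -14.4]
wrist depth at edge [0.1189 0.1193 0.1189 0.1194 0.1225 0.125  0.1299 0.1344 0.1381 0.1563
 0.1569]
[[0.6604 0.1048 0.0386]
 [0.6579 0.1053 0.0382]
 [0.6553 0.1055 0.0383]
 [0.6527 0.1059 0.0381]
 [0.6502 0.1066 0.0372]] [[ 0.6668 -0.0217  0.0369]
 [ 0.6642 -0.0221  0.0372]
 [ 0.6611 -0.0218  0.0388]
 [ 0.6587 -0.0225  0.0384]
 [ 0.656  -0.0229  0.0386]]
[0.6642 0.1092 0.0383]
```

```bash
python3 -m crank '[{"x":0.004,"y":0,"z":0.0007,"rx":0,"ry":0,"rz":0,"grip":1},{"x":0.008,"y":0,"z":0.0007,"rx":0,"ry":0,"rz":0,"grip":1},{"x":0.012,"y":0,"z":0.0007,"rx":0,"ry":0,"rz":0,"grip":1},{"x":0.016,"y":0,"z":0.0007,"rx":0,"ry":0,"rz":0,"grip":1},{"x":0.02,"y":0,"z":0.0007,"rx":0,"ry":0,"rz":0,"grip":1}]'; python3 -c "
from h import *
st()
c=grab('wrist');cv2.imwrite('pics/wrist6.png',c['img']);W=world(c)
f=np.array([np.cos(np.radians(2.7)),np.sin(np.radians(2.7))])
for x0,y0 in [(20,240),(320,540)]: 
    P=W[0:130,x0:x0+220].reshape(-1,3);P=P[(P[:,2]>.03)];d=(P[:,:2]-[.650,.0376])@f;k=(d>.003)&(d<.012);print(k.sum(),np.median(P[k][:,2]))
for u in (30,281,530):
    col=c['img'][:180,u].astype(int).sum(1);print(u,np.diff(col).argmin(),np.diff(col).argmax())
"
```

```text
time_s: 7.0
position: [0.5672, 0.0342, 0.0152]
eef_rot: [1.0, 0.024, -0.002, -0.0]
wrist_force: [-13.7, -0.6, 10.9]
grip_width: 0.339
t 7.0 p [0.5672 0.0342 0.0152] yaw 2.72 zax [-3.2e-03  5.0e-04 -1.0e+00] F [-13.74  -0.61  10.88] T [-0.18  2.05  0.01] g 0.339
5612 0.0383600584080241
5602 0.03829697182562246
30 98 11
281 97 101
530 96 9
```

View pics/wrist6.png

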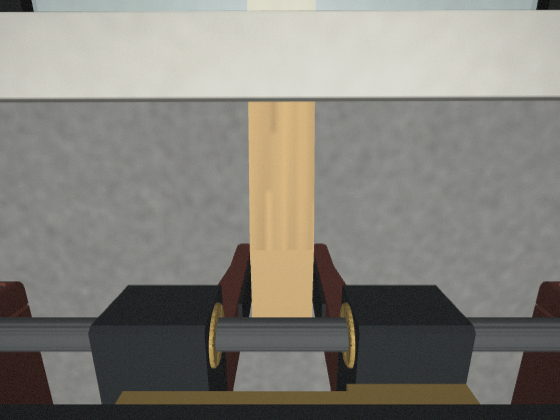

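Edge row ~98–101, sash still ~38.3 mm high on top, so just at contact; wedge unmoved in grip (slope start still row 249).

```bash
cat > m.py <<'E'
from h import *
import sys
st();n=sys.argv[1]
c=grab('wrist');cv2.imwrite(f'pics/wrist{n}.png',c['img']);W=world(c);s=sense();p=s['position']
Rc=R.from_quat(s['eef_rot']).as_matrix();f=Rc[:2,0]/np.linalg.norm(Rc[:2,0]);n=np.array([-f[1],f[0]])
u=np.r_[20:240,320:540]
P=W[0:150,u].reshape(-1,3);P=P[(P[:,2]>.03)&(P[:,2]<.06)];d=(P[:,:2]-[.650,.0376])@f;
for a in (.001,.006,.012,.018):
    k=(d>a)&(d<a+.006);print(a,k.sum(),round(np.median(P[k][:,2])*1000,2))
for uu in (230,330):
    col=cv2.GaussianBlur(c['img'][:200,uu-5:uu+6].astype(np.float32).sum((1,2))[:,None],(1,3),0)[:,0];g=np.diff(col)
    a=60+g[60:].argmin()+.5;b=g[int(a):int(a)+25].argmax()+int(a)+.5
    w=ray(c,uu,b,.017)[:2]-p[:2];w2=ray(c,uu,a,.039)[:2]-p[:2];print('edge rows',a,b,'ahead mm',np.round(w@f*1000,1),np.round(w2@f*1000,1))
w=ray(c,282,249,.03)[:2]-p[:2];print('slope start ahead',w@f*1000)
E
python3 m.py 7
```

```text
t 7.05 p [0.5678 0.0342 0.0152] yaw 2.71 zax [-2.3e-03  6.0e-04 -1.0e+00] F [-11.93  -1.24   9.45] T [-0.23  1.83 -0.01] g 0.338
0.001 7330 38.45
0.006 7447 38.44
0.012 7687 38.43
0.018 7934 38.38
edge rows 99.5 102.5 ahead mm 82.9 82.9
edge rows 98.5 102.5 ahead mm 82.9 83.3
slope start ahead 17.445240270937656
```

```bash
python3 -m crank '[{"x":0.002,"y":0,"z":0,"rx":0,"ry":0,"rz":0,"grip":1},{"x":0.004,"y":0,"z":0,"rx":0,"ry":0,"rz":0,"grip":1},{"x":0.006,"y":0,"z":0,"rx":0,"ry":0,"rz":0,"grip":1},{"x":0.008,"y":0,"z":0,"rx":0,"ry":0,"rz":0,"grip":1},{"x":0.008,"y":0,"z":0,"rx":0,"ry":0,"rz":0,"grip":1}]'; python3 m.py 8
```

```text
time_s: 7.6
position: [0.5736, 0.0346, 0.0152]
eef_rot: [1.0, 0.024, -0.003, -0.0]
wrist_force: [-9.2, -0.6, 6.3]
grip_width: 0.341
t 7.6 p [0.5736 0.0346 0.0152] yaw 2.73 zax [-6.4e-03  4.0e-04 -1.0e+00] F [-9.24 -0.59  6.26] T [-0.15  1.21 -0.04] g 0.341
0.001 7027 39.58
0.006 7347 39.52
0.012 7696 39.48
0.018 7781 39.44
edge rows 114.5 117.5 ahead mm 76.4 77.5
edge rows 114.5 116.5 ahead mm 76.9 77.5
slope start ahead 17.54125051831473
```

Lift 1.2 mm after 5.8 mm more travel: 1:5 as expected. I'll take out the small pitch and continue.

```bash
python3 -m crank '[{"x":0.003,"y":0,"z":0,"rx":0,"ry":0.4,"rz":0,"grip":1},{"x":0.006,"y":0,"z":0,"rx":0,"ry":0.4,"rz":0,"grip":1},{"x":0.009,"y":0,"z":0,"rx":0,"ry":0.4,"rz":0,"grip":1},{"x":0.011,"y":0,"z":0,"rx":0,"ry":0.4,"rz":0,"grip":1},{"x":0.011,"y":0,"z":0,"rx":0,"ry":0.4,"rz":0,"grip":1}]'; python3 m.py 9
```

```text
time_s: 8.15
position: [0.5823, 0.0351, 0.0152]
eef_rot: [1.0, 0.024, -0.002, -0.0]
wrist_force: [-9.3, -0.9, 6.4]
grip_width: 0.34
t 8.15 p [0.5823 0.0351 0.0152] yaw 2.73 zax [-4.1e-03  4.0e-04 -1.0e+00] F [-9.27 -0.92  6.35] T [-0.18  1.49 -0.01] g 0.34
0.001 6964 41.27
0.006 7006 41.2
0.012 7447 41.09
0.018 7549 40.97
edge rows 137.5 143.5 ahead mm 64.9 68.8
edge rows 136.5 140.5 ahead mm 66.2 69.2
slope start ahead 17.50709249904239
```

```bash
cat > m2.py <<'E'
from h import *
import sys
o=np.array([.650,.0376]);f=np.array([np.cos(np.radians(2.65)),np.sin(np.radians(2.65))]);n=np.array([-f[1],f[0]])
def ana(c,tag):
    W=world(c);P=W.reshape(-1,3);a=(P[:,:2]-o)@f;b=(P[:,:2]-o)@n
    side=(abs(b)>.06)&(abs(b)<.125);z=P[:,2]
    k=side&(a>.006)&(a<.024)&(z>.03)&(z<.055)
    g=side&(a<-.02)&(a>-.08)&(abs(z)<.012)
    h=(abs(b)<.125)&(a>.138)&(a<.158)&(z>.03)&(z<.055)
    s=(abs(b)>.112)&(abs(b)<.13)&(a>.005)&(a<.16)&(z>.03)&(z<.055)
    fit=np.polyfit(a[s],z[s],1) if s.sum()>20 else [0,0]
    print(tag,'near rail',k.sum(),round(z[k].mean()*1e3,2),'bench',g.sum(),round(z[g].mean()*1e3,2) if g.any() else '', 'far rail',h.sum(),round(z[h].mean()*1e3,2) if h.any() else '','sidefit ang',round(-fit[0],4))
ana(load('top'),'top before'); ana(load('scene'),'scene before')
for t in ('top','scene'):
    c=imaging.read_camera(t);cv2.imwrite(f'pics/{t}{sys.argv[1]}.png',c['img']);ana(c,t+' now')
c=load('wrist');W=world(c);z=W[180:235,20:200,2];print('wrist bench',round(np.median(z[abs(z)<.02])*1e3,2))
st()
E
python3 m2.py 9
```

```text
top before near rail 237 38.26 bench 345 0.38 far rail 508 38.3 sidefit ang 0.0003
scene before near rail 161 37.26 bench 480 -0.37 far rail 399 37.63 sidefit ang -0.0039
top now near rail 153 42.18 bench 276 0.12 far rail 509 38.61 sidefit ang 0.0204
scene now near rail 173 40.63 bench 443 -0.59 far rail 405 38.27 sidefit ang 0.0196
wrist bench -0.17
t 8.3 p [0.5823 0.035  0.0152] yaw 2.73 zax [-3.7e-03  5.0e-04 -1.0e+00] F [-10.95  -0.58   6.22] T [-0.15  1.37 -0.02] g 0.341
```

Estimates of the lift: wrist depth 3.0–3.5, top 3.3–4.3, scene 3.7–3.9, insertion geometry 3.6–3.8 mm. A further ~1.5–2 mm of travel fits (the arm falls ~2.3 mm short under load).

```bash
python3 -m crank '[{"x":0.002,"y":0,"z":0,"rx":0,"ry":0.3,"rz":0,"grip":1},{"x":0.004,"y":0,"z":0,"rx":0,"ry":0.3,"rz":0,"grip":1},{"x":0.004,"y":0,"z":0,"rx":0,"ry":0.3,"rz":0,"grip":1},{"x":0.004,"y":0,"z":0,"rx":0,"ry":0.3,"rz":0,"grip":1},{"x":0.004,"y":0,"z":0,"rx":0,"ry":0.3,"rz":0,"grip":1}]'; python3 m.py 10; python3 m2.py 10; python3 m2.py 11
```

```text
time_s: 8.8
position: [0.5839, 0.0352, 0.0152]
eef_rot: [1.0, 0.024, -0.002, -0.0]
wrist_force: [-9.8, -0.1, 6.8]
grip_width: 0.343
t 8.8 p [0.5839 0.0352 0.0152] yaw 2.74 zax [-3.5e-03  4.0e-04 -1.0e+00] F [-9.84 -0.12  6.76] T [-0.14  1.52  0.01] g 0.343
0.001 6629 41.59
0.006 7016 41.51
0.012 7428 41.36
0.018 7450 41.21
edge rows 141.5 144.5 ahead mm 64.3 67.2
edge rows 140.5 157.5 ahead mm 58.4 67.6
slope start ahead 17.451033979838737
top before near rail 237 38.26 bench 345 0.38 far rail 508 38.3 sidefit ang 0.0003
scene before near rail 161 37.26 bench 480 -0.37 far rail 399 37.63 sidefit ang -0.0039
top now near rail 149 41.71 bench 274 0.59 far rail 512 38.92 sidefit ang 0.0219
scene now near rail 168 41.2 bench 458 -0.29 far rail 411 37.99 sidefit ang 0.0266
wrist bench -0.16
t 8.95 p [0.5839 0.0352 0.0152] yaw 2.74 zax [-3.5e-03  4.0e-04 -1.0e+00] F [-10.89   0.06   6.63] T [-0.16  1.52  0.01] g 0.335
top before near rail 237 38.26 bench 345 0.38 far rail 508 38.3 sidefit ang 0.0003
scene before near rail 161 37.26 bench 480 -0.37 far rail 399 37.63 sidefit ang -0.0039
top now near rail 155 41.8 bench 272 0.35 far rail 498 38.68 sidefit ang 0.0231
scene now near rail 168 40.96 bench 447 -0.68 far rail 415 38.11 sidefit ang 0.0256
wrist bench -0.16
t 9.05 p [0.5839 0.0351 0.0152] yaw 2.74 zax [-3.4e-03  4.0e-04 -1.0e+00] F [-10.37  -1.14   6.25] T [-0.1   1.56 -0.03] g 0.338
```

View pics/wrist10.png

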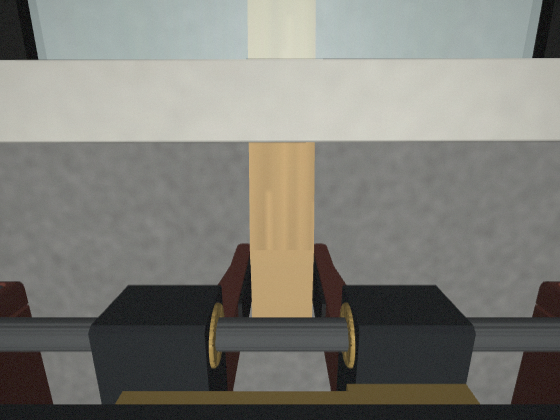

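View pics/scene10.png

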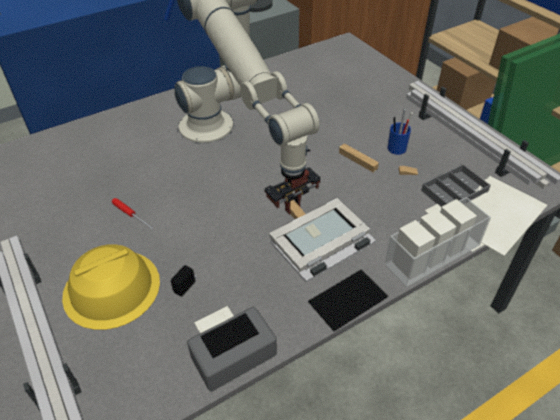

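The wedge shows through the glass at columns 248–315, within about 2 mm of the pane's centre. It is still gripped, nothing else has moved, and readings are steady with the lift at about 4 mm. Handing in.

```bash
python3 -c "
from workcell import hand_in
print(hand_in())"
```

```text
the job is handed in; nothing more can be done
None
```

I gripped the long wedge by its heel and carried it to the window. I laid it flat on the bench and pushed it thin end first under the middle of the sash's free edge. I handed the job in at about 9 s, still gripping the wedge.

**Lift:** My last estimates of the free-edge lift centre on about 4 mm, but they did not fully agree:

| Source | Lift (mm) |
|---|---|
| Insertion depth (tip about 69–70 mm in) | 3.8–4.1 |
| Top camera | 3.6–3.9 |
| Scene camera, edge height | 4.1–4.3 |
| Scene camera, side-rail slope (noisy) | 4.9 |
| Wrist camera depth | 3.3–3.7 |

**Last checks:**
- **Position:** The wedge was within about 2 mm of the middle and had not slipped in the grip. It was square to the edge, and the tool's pitch was only about 0.2°.
- **Forces:** The wrist force was steady at about 12 N, with a peak reading of about 18 N.
- **Rest of the bench:** The last scene picture showed nothing else moved.

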